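# Knock a cast ingot pendant out of its mould and hang it on display

### The arm

A 6-joint arm with a two-finger parallel gripper is mounted at the origin on the work surface. World frame = base frame: x ahead of the robot, y to its left, z up, the work surface at z = 0. Lengths are in mm, angles in degrees, forces in N, time in s.
With the tool pointing down it reaches from about 300 to 850 mm from the base axis. Payload 4.2 kg.
Tool frame: the origin (TCP) lies midway between the tips of the shut fingers; the grasp point (between the pads) lies 19 mm behind it (env.grip_point_offset is the distance from the TCP to the grasp point, in mm); z points along the fingers, x is the direction in which the jaws open and shut, and the axes are right-handed (so a half turn about z gives the same grasp; the last joint's range is limited). The gripper opens to 91 mm and grips with 3 to 60 N. Pads are 32 mm wide; open, the fingers measure 118 mm over their backs; the gripper's body (76 mm by 178 mm) begins 60 mm behind the grasp point.
Start: joints at [65.604, 18.312, 89.639, -0, 72.044, -1.146], TCP at [226.987, 528.318, 213.976] pointing down, gripper open.
Joint ranges: [-177.97, 177.97], [-48.28, 115.42], [12.27, 149.76], [-77.06, 257.06], [2.81, 150.46], [-146.56, 146.56]. Speed limits (degrees/s): [147.25, 147.25, 180, 180, 180, 180].

### API

Orientations are given as [roll, pitch, yaw] about the fixed x, y, z axes, in that order (R = Rz(yaw) Ry(pitch) Rx(roll)).
In Python, from workcell import env gives the robot as it stands.
- The arm moves only by the shell command python3 -m pendant 'ROWS' [FORCE]. ROWS is JSON, a list of rows, each an object with "xyz": the shift along the tool's x, y, z in m, a list of three; "roll": the turn about the tool's z in degrees; "jaw": the closure, from 0 (fully open) to 1 (shut). A call has exactly 8 rows; each row is the pose to reach, as a shift and turn from the pose commanded when the call began, along the tool's axes at that moment; what a row does not reach only later rows make up. A row lasts 1/8 s, in which the tool goes at most 62.5 mm and 10.7 degrees, less where a joint would pass 70% of its speed; a pose out of reach is approached as far as the arm can. A call with a gripper value outside its range is refused whole. The fingers move at their own pace and stop on an object; FORCE is the grip in N (left out, the last holds). Time passes only in rows, so rows that repeat a pose let the fingers close, or fill a call up. It gives the time, the measured TCP pose, the force and the opening at its end, in the units of the state.
- env.state(): the state, without advancing time (a new reading comes with each control period).
- env.grab_frame(name): name is "scene" or "top" or "wrist"; returns (picture, depth): 420x560x3 uint8, blue, green, red; 420x560 float32, mm along the optical axis (not along the pixel's ray), 0 where there is no reading.
- env.camera_params(name): a dict with "camera_matrix" (3x3 intrinsics, pixels), "D" ([k1, k2, p1, p2, k3] as OpenCV has them; the pictures are not rectified), "cam_to_world" (4x4, takes a point from camera to world coordinates); the wrist camera has in their place "hand_eye" (4x4, takes a point from camera to tool coordinates, whose origin is the TCP and whose axes are the tool frame's). Camera axes: x right, y up, looking along -z (the intrinsics and any distortion apply to the point x, -y, -z); pixel columns grow to the right and rows downward; lengths in mm; the calibration is good to about 2 mm. A picture is of the moment at which its call begins: read the wrist's pose just before it. camera_params takes no time and is no camera call.
- env.job_done(): hands the job in, once; it reports no verdict.
The state is a dict: "time_s": time; "qpos": joint angles; "qvel": joint speeds; "effort": joint torques, N m; "ee_pos": TCP position; "ee_rot": TCP orientation; "force": force on the tool from outside, world axes, zero at the start; "torque": the same for the moment, N m; "gripper_width": finger opening in mm.
Only numpy, scipy, OpenCV 4.12 (cv2) and the standard library are available. Lean on these libraries where they do the work, as an engineer would, in place of code of your own. Each camera call takes 0.05 s, during which the arm holds its last target. There are 200 camera calls.

### The job

The gold ingot pendant lies sunk in its steel mould: press down the knock-out lever beside the mould, without forcing it against its stop, so that the eye end of the pendant comes up, then lift the pendant out and hang it by its eye on the peg of the empty slanted easel. Leave it hanging there at rest against the board, and leave the other things on the counter as they are.

Things in the scene. Friction and masses are not known exactly. Their poses are not given: they have to be found in the camera images.
- mould: Fixed steel block 120 x 90 x 50 mm (x, y, z), open pocket in its top 79 (x) x 33 (y) mm, 8 deep, centred. Origin: centre of its underside, z up, +x the pocket's eye end. A core pin (10 mm diameter, 7 high) stands on the pocket floor at x = +23 mm, inside the pendant's eye. The pendant starts in the pocket, its top 1 mm below the rim: it cannot be gripped until raised.
- ejector: Two knock-out pins, 8 mm diameter, at the mould's x = 0, y = -9 and +9 mm; origin midway between their tops. Pressing the lever fully raises them 22 mm from the pocket floor and they stay up. The pendant then leans on them, eye end up, 30 to 42 degrees from level, its foot end still in the pocket.
- lever: Knock-out lever at the mould's -y side. Origin: its pivot, 52 mm to -y of the mould's centre and 38 mm above the counter; the pivot line runs along the mould's x. The arm, 12 mm wide, reaches 88 mm to -y from the pivot, at the start rising 0.27 rad, and swings down 0.54 rad to its stop. It needs about 5 N at the pad and stays where it is left; more than 50 N counts as forcing it.
- lever_pad (a point): Centre of the top of the black pad (28 mm along x, 26 mm along the arm, 6 mm thick) at the lever's end, where to press; starts about 61 mm above the counter, ends about 21 mm above it. The pad is sprung: it gives 1 mm per 3 N, at most 10 mm.
- pendant: Gold ingot pendant, about 150 g: a flat body 50 mm (x) x 30 mm (y) x 7 mm (z) with a round wire eye at its +x end. Origin: centre of the body's underside; +x points to the eye, z is out of the mould. Foot end at x = -25 mm. Total length 75 mm. Can be gripped across its 30 mm width.
- eye (a point): Centre of the pendant's eye (36 mm along x from the pendant's origin, at half thickness, 3.5 mm up). Bore 17 mm, outside 29 mm, wire 6 mm thick; the bore runs along the pendant's z.
- easel: The empty easel, fixed: dark wooden base 110 x 90 mm with a grey board 105 mm long, 90 mm wide, 8 mm thick, sloped 40 degrees from level. Origin: centre of its base on the counter, x away from the viewer, z up. A second easel of the same make carries another pendant.
- easel_peg: The empty easel's peg: steel, 7 mm diameter, round tip, stands 32 mm out of the board. Origin: peg root on the board's face, 66 mm above the counter; z runs out along the peg (square to the board, up and towards the robot), x up the slope of the board. The board reaches 80 mm down-slope and 25 mm up-slope of the root, 45 mm to each side.
- touchstone: Black stone slab 70 x 45 x 14 mm, loose, to be left alone. Origin: centre of its underside.
- thimble: Silver thimble, 18 mm diameter, 23 mm high, loose, to be left alone. Origin: centre of its underside.
- locket: Round gold locket, 33 mm diameter, 9.5 mm thick, loose, to be left alone. Origin: centre of its underside.
- bangle: Gold bangle lying flat, 68 mm outside, 7 mm high, loose, to be left alone. Origin: centre of its underside.
- vial: Glass vial with cork, 22 mm diameter, 63 mm high, upright, loose, to be left alone. Origin: centre of its underside.
Not all that is in view belongs to the job. What is shaped like the mould but purple is not meant.

How it is judged:
By the outcome, as a careful person would: the job done as asked, in the order asked, and still so for the second after the job is handed in, with the robot touching nothing.
It also fails if it takes over 51 s, if anything falls off the work surface, if the arm or the gripper's body presses on something with over 40 N, if the wrist force passes 120 N, or if a joint passes its speed limit or range.

## Working session

There is one attempt and no reset: what is moved stays moved. The work goes in short steps, Python scripts to look and compute and a shell command to move; the robot and the scene stay as the last step left them, time stands still between calls to the robot, and variables do not carry over. Pictures are saved under pics/ and viewed, about 8 in all and at most 12, crops included, and the job is handed in when it is done.

```bash
ls; mkdir -p pics; cat > h.py <<'E'
import numpy as np, cv2
from workcell import env
from scipy.spatial.transform import Rotation as R
def T_tool(s=None):
    s=s or env.state(); T=np.eye(4); T[:3,:3]=R.from_euler('xyz',s['ee_rot'],degrees=True).as_matrix(); T[:3,3]=s['ee_pos']; return T
def grab(name):
    T=T_tool(); img,d=env.grab_frame(name); p=env.camera_params(name)
    M=p['cam_to_world'] if name!='wrist' else T@np.array(p['hand_eye'])
    np.savez(f'{name}.npz',img=img,d=d,M=M,K=p['camera_matrix'],D=p['D']); return img,d
def load(name): return np.load(f'{name}.npz')
def px2w(f,u,v,depth=None,z=None):
    q=cv2.undistortPoints(np.array([[[u,v]]],float),f['K'],f['D'])[0,0]
    r=np.array([q[0],-q[1],-1.]); M=f['M']
    if z is not None:
        w=M[:3,:3]@r; return M[:3,3]+w*(z-M[2,3])/w[2]
    if depth is None:
        a=f['d'][int(v)-1:int(v)+2,int(u)-1:int(u)+2]; a=a[a>0]; depth=np.median(a) if a.size else np.nan
    return (M@np.r_[r*depth,1])[:3]
def w2px(f,P):
    P=np.atleast_2d(P).astype(float); c=(np.linalg.inv(f['M'])@np.c_[P,np.ones(len(P))].T).T[:,:3]*[1,-1,-1]
    return cv2.projectPoints(c,np.zeros(3),np.zeros(3),f['K'],f['D'])[0][:,0]
E
python3 - <<'E'
from h import *
a,_=grab('top');b,_=grab('scene')
cv2.imwrite('pics/top.png',cv2.resize(a,(800,600)));cv2.imwrite('pics/scene.png',cv2.resize(b,(800,600)))
s=env.state();print(s)
E
```

```text
pics
{'time_s': 0.1, 'qpos': array([ 6.56057022e+01,  1.83471994e+01,  8.97003329e+01,  5.78175279e-04,
        7.20456227e+01, -1.14479880e+00]), 'qvel': array([-0.01602359, -0.08833909, -0.22459999,  0.02001141, -0.05518769,
       -0.05139453]), 'effort': array([ 1.79269089e-03, -4.13324046e+01, -2.32510740e+01,  7.30738090e-02,
        4.21265548e-02, -6.99221050e-05]), 'ee_pos': array([226.7647243 , 527.88424189, 213.20596619]), 'ee_rot': array([-1.79997589e+02,  9.31254509e-02,  6.67503243e+01]), 'force': array([ 0.74492616,  0.22285888, -0.60232078]), 'torque': array([ 0.04813533, -0.01868879, -0.0370181 ]), 'gripper_width': 90.98036794295213}
```

View pics/top.png

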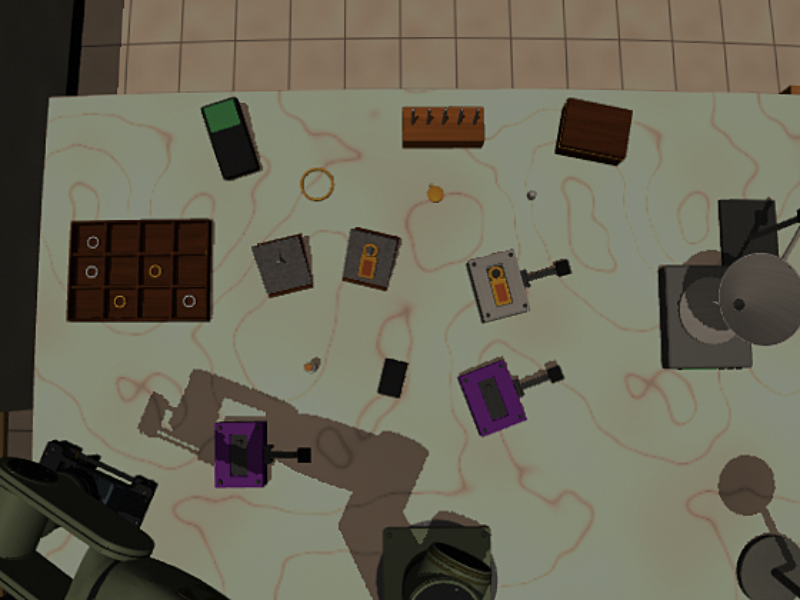

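View pics/scene.png

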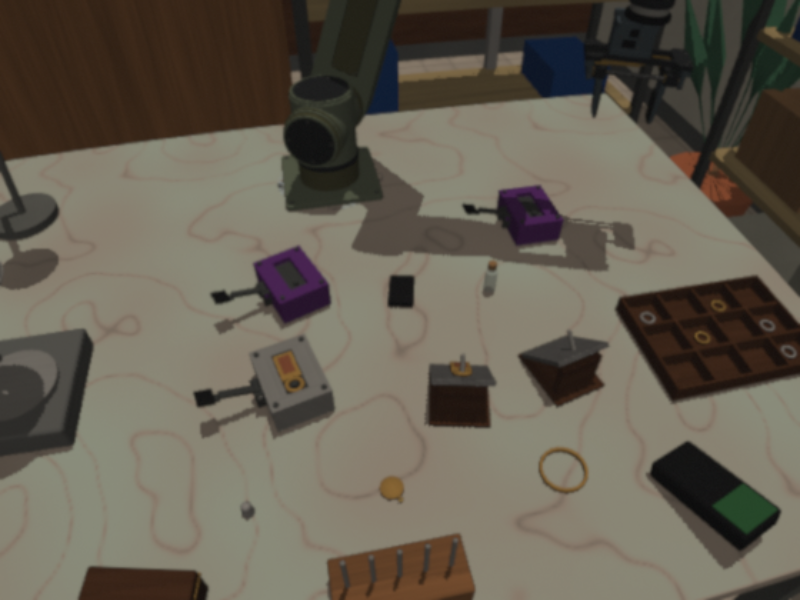

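```bash
python3 - <<'E'
from h import *
a=load('top')['img']
# orig px: mould crop x 320..410,y 165..235 ; easel x 170..260 , y 155..225
m=cv2.resize(a[165:235,320:410],None,fx=8,fy=8,interpolation=cv2.INTER_CUBIC)[:, :]
e=cv2.resize(a[155:225,170:290],None,fx=6.6,fy=6.6,interpolation=cv2.INTER_CUBIC)
cv2.imwrite('pics/m.png',m);cv2.imwrite('pics/e.png',cv2.convertScaleAbs(e,alpha=1.6))
f=load('top'); print(f['M'].round(3))
for n,u,v in [('mould',335,200),('pad',394,187),('easel c',198,185),('other',259,182),('bangle',222,122)]: print(n,px2w(f,u,v))
E
```

```text
[[-7.000000e-03  9.950000e-01 -9.600000e-02  3.890170e+02]
 [-1.000000e+00 -7.000000e-03 -0.000000e+00  7.485500e+01]
 [-1.000000e-03  9.600000e-02  9.950000e-01  1.359017e+03]
 [ 0.000000e+00  0.000000e+00  0.000000e+00  1.000000e+00]]
mould [558.61611628 -81.72929393  48.56759119]
pad [ 591.65398796 -240.90291546   59.59550139]
easel c [601.91332848 288.62598151  50.41173604]
other [608.00675867 123.04058495  54.97934781]
bangle [792.53069855 230.73271935  -2.82156161]
```

View pics/m.png

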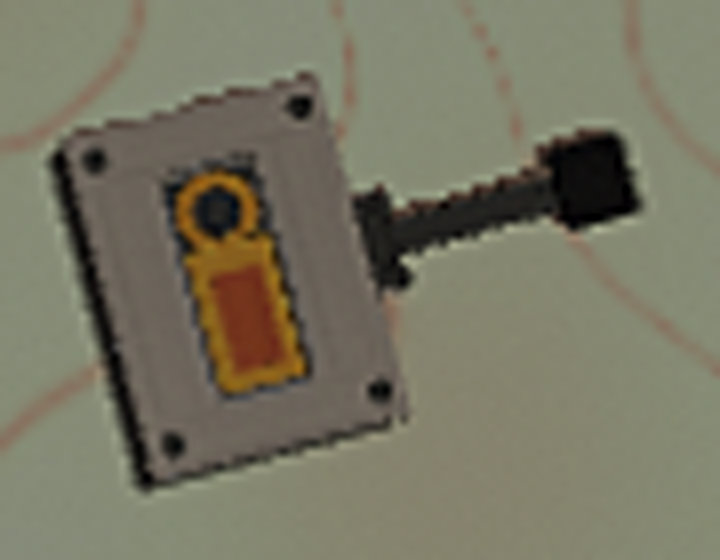

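View pics/e.png

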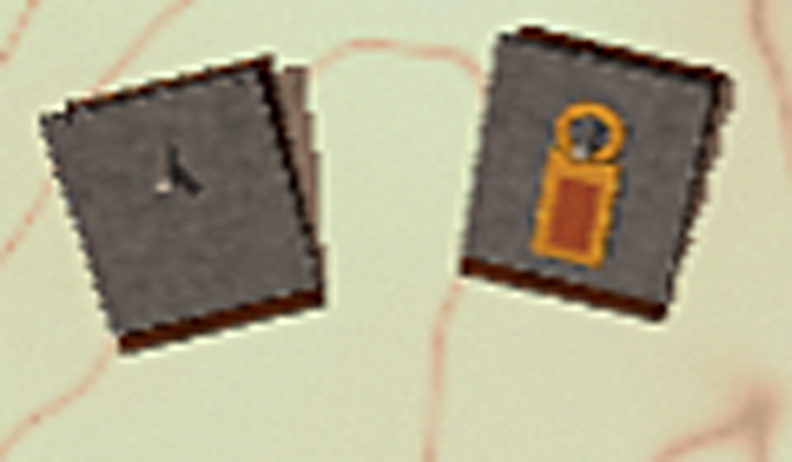

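```bash
python3 - <<'E'
from h import *
f=load('top'); np.set_printoptions(precision=1,suppress=True)
c=lambda x,y:(320+(x+.5)/8-.5,165+(y+.5)/8-.5)
S=np.array([px2w(f,*c(*p),z=50) for p in [(94,160),(302,105),(172,445),(380,391)]])
print('screws',S, 'centre',S.mean(0)); ex=(S[0]+S[1]-S[2]-S[3]);print('yaw',np.degrees(np.arctan2(ex[1],ex[0])),np.linalg.norm(ex)/2)
e=ex/np.linalg.norm(ex); L=np.array([-e[1],e[0],0]);ctr=S.mean(0)
pad=px2w(f,*c(592,180),z=60);print('pad',pad,'in mould',(pad-ctr)@e,(pad-ctr)@L)
print('pendant eye', px2w(f,*c(217,210),z=47),'foot',px2w(f,*c(264,386),z=49))
g=lambda x,y:(170+(x+.5)/6.6-.5,155+(y+.5)/6.6-.5)
uv=[g(x,y) for x in range(80,270,8) for y in range(130,290,8) if not(140<x<210 and 130<y<210) and abs(x-(70+(y-118)*.34))>0]
P=np.array([px2w(f,*p) for p in uv if True]);P=P[~np.isnan(P).any(1)]
for _ in range(4):
    m=P.mean(0);n=np.linalg.svd(P-m)[2][2];n*=np.sign(n[2]);d=(P-m)@n;P=P[abs(d)<max(3,2*d.std())]
print('n',n,'tilt',np.degrees(np.arccos(n[2])),'az',np.degrees(np.arctan2(-n[1],-n[0])),'m',m,d.std())
def onp(u,v):
    a=px2w(f,u,v,depth=500);o=f['M'][:3,3];r=a-o;return o+r*((m-o)@n)/(r@n)
for q in [(45,118),(268,62),(120,335),(322,293),(177,150)]:print(q,onp(*g(*q)))
for q in [(160,188)]:
    print('tip depth',px2w(f,*g(*q)), 'z90',px2w(f,*g(*q),z=90))
E
```

```text
screws [[ 600.6  -72.4   50. ]
 [ 619.1 -143.5   50. ]
 [ 503.7  -96.9   50. ]
 [ 521.4 -167.6   50. ]] centre [ 561.2 -120.1   50. ]
yaw 14.028619286378436 100.3071320932552
pad [ 591.4 -239.6   60. ] in mould 0.3450148859216142 -123.27278359145411
pendant eye [ 583.7 -114.2   47. ] foot [ 523.5 -128.5   49. ]
n [-0.6 -0.1  0.8] tilt 40.72598480420072 az 13.22735917922821 m [597.7 294.2  47.7] 1.0204897193993325
(45, 118) [630.6 341.1  84.5]
(268, 62) [652.4 251.2  85. ]
(120, 335) [551.  322.5  14.1]
(322, 293) [568.4 237.7  12. ]
(177, 150) [620.3 290.7  65.9]
tip depth [606.5 299.2  55.4] z90 [600.7 293.3  90. ]
```

Candidates (800x600 top picture): moulds steel (498,285), purple (492,397) and (242,453); easels empty (283,265), occupied (371,260). The crop confirms the steel mould with the pendant and the empty easel with a bare peg (tip at crop 160,188). Measured values fit the given sizes. First I'll look at the easel from close by.

```bash
cat >> h.py <<'E'
np.set_printoptions(precision=1,suppress=True)
def go(x,y,z,yaw):
    s=env.state();T=T_tool(s);d=T[:3,:3].T@(np.array([x,y,z])-T[:3,3])
    cur=np.degrees(np.arctan2(T[1,0],T[0,0]))
    print('shift m',(d/1000).round(4),'roll',round((cur-yaw+180)%360-180,1), 'rows',np.linalg.norm(d)/62.5)
E
python3 - <<'E'
from h import *
he=np.array(env.camera_params('wrist')['hand_eye']);print(he.round(2))
go(560,290,230,-76)
E
```

```text
[[   1.    -0.    -0.     0.4]
 [  -0.    -1.    -0.2  -67.8]
 [  -0.     0.2   -1.  -170. ]
 [   0.     0.     0.     1. ]]
shift m [-0.1  0.4 -0. ] roll 142.8 rows 6.556422460241542
```

```bash
sed -i "s/print('shift m',(d\/1000).round(4)/print('shift m',[round(float(v)\/1000,4) for v in d]/" h.py; python3 - <<'E'
from h import *
go(590,288,230,104)
E
```

```text
shift m [-0.077, 0.4284, -0.0167] roll -37.2 rows 6.969948835943098
```

```bash
python3 -m pendant '[{"xyz":[-0.011,0.06,-0.017],"roll":-8,"jaw":0},{"xyz":[-0.022,0.12,-0.017],"roll":-18,"jaw":0},{"xyz":[-0.033,0.18,-0.017],"roll":-28,"jaw":0},{"xyz":[-0.044,0.24,-0.017],"roll":-37,"jaw":0},{"xyz":[-0.055,0.3,-0.017],"roll":-37,"jaw":0},{"xyz":[-0.066,0.36,-0.017],"roll":-37,"jaw":0},{"xyz":[-0.077,0.42,-0.017],"roll":-37,"jaw":0},{"xyz":[-0.077,0.428,-0.017],"roll":-37.2,"jaw":0}]'
python3 - <<'E'
from h import *
a,_=grab('wrist');cv2.imwrite('pics/w1.png',cv2.resize(cv2.convertScaleAbs(a,alpha=1.4),(800,600),interpolation=cv2.INTER_CUBIC))
f=load('wrist');print(w2px(f,[[621,291,66],[601,286,90.5]])/.7)
print(env.state()['ee_pos'],env.state()['ee_rot'])
E
```

```text
time_s: 1.1
ee_pos: [592.5, 285.7, 229.7]
ee_rot: [-179.9, 0.1, 103.7]
force: [-0.5, -0.5, -0.3]
gripper_width: 91.3
[[398.7 315. ]
 [398.3 297.4]]
[591.7 286.8 229.7] [-179.9    0.   103.8]
```

View pics/w1.png

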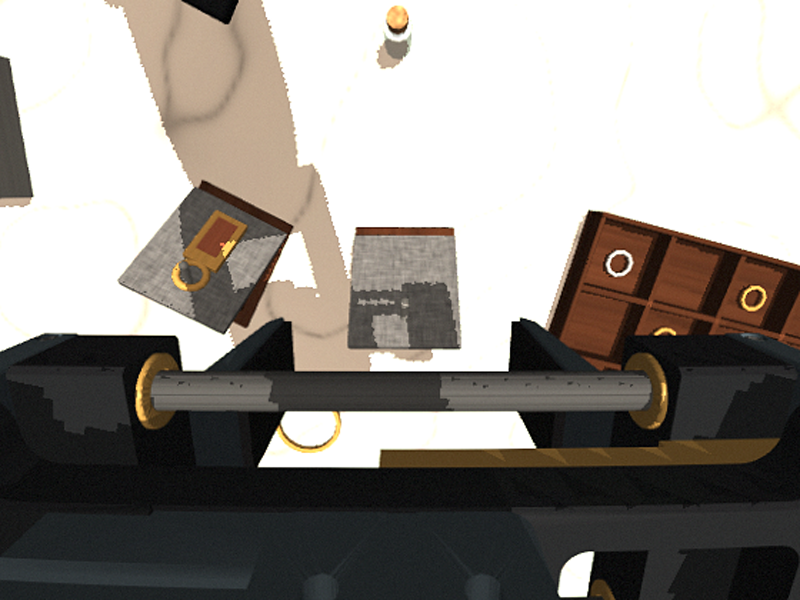

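```bash
python3 - <<'E'
from h import *
a=load('wrist')['img'];c=a[150:250,235:335];cv2.imwrite('pics/w1c.png',cv2.resize(cv2.convertScaleAbs(c,alpha=1.0),None,fx=6,fy=6,interpolation=cv2.INTER_CUBIC))
E
```

```text
(no output)
```

View pics/w1c.png

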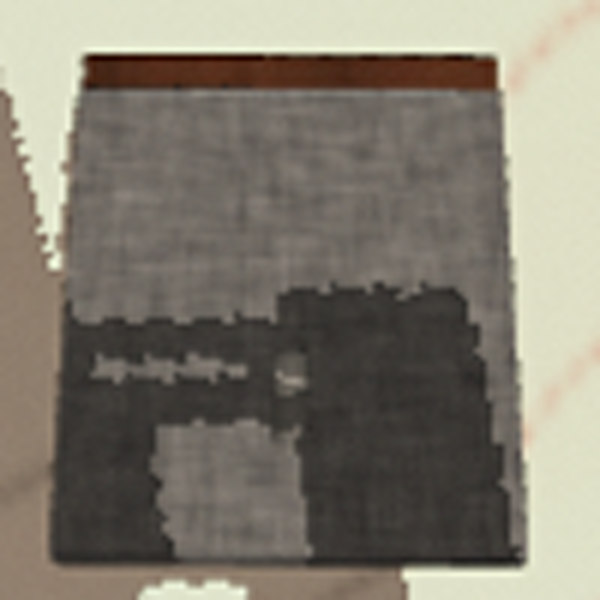

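```bash
python3 - <<'E'
from h import *
f=load('wrist');g=lambda x,y:(235+(x+.5)/6-.5,150+(y+.5)/6-.5)
C=[px2w(f,*g(x,y),z=z) for x,y,z in [(52,563,82.1),(525,563,82.1),(80,90,14.6),(500,90,14.6)]];print(np.array(C))
t=(C[0]+C[1])/2;b=(C[2]+C[3])/2
print('root est',b+(t-b)*80/105,'len',np.linalg.norm(t-b),'yaw',np.degrees(np.arctan2(*(t-b)[1::-1])),np.degrees(np.arctan2(*(C[0]-C[1])[[0,1]])),np.linalg.norm(C[0]-C[1]),np.linalg.norm(C[2]-C[3]))
print('tip z90',px2w(f,*g(290,375),z=90),'depth',px2w(f,*g(290,375)))
ft=load('top');print('tip top z90', px2w(ft,170+160/6.6,155+186/6.6,z=90))
go(591.4,-239.6,150,104)
E
```

```text
[[651.9 257.4  82.1]
 [631.  343.1  82.1]
 [573.  238.3  14.6]
 [551.9 324.8  14.6]]
root est [622.7 295.8  66. ] len 105.57218216090021 yaw 13.299901006176787 166.2817978860276 88.2445430875338 89.05063840326272
tip z90 [604.3 291.3  90. ] depth [604.3 291.3  89.9]
tip top z90 [600.4 292.1  90. ]
shift m [-0.5111, -0.1255, 0.0801] roll -0.2 rows 8.51770670085604
```

```bash
python3 -m pendant '[{"xyz":[-0.06,-0.015,0.0],"roll":0,"jaw":1},{"xyz":[-0.12,-0.03,0],"roll":0,"jaw":1},{"xyz":[-0.18,-0.045,0.01],"roll":0,"jaw":1},{"xyz":[-0.24,-0.06,0.02],"roll":0,"jaw":1},{"xyz":[-0.30,-0.074,0.03],"roll":0,"jaw":1},{"xyz":[-0.36,-0.088,0.04],"roll":0,"jaw":1},{"xyz":[-0.42,-0.103,0.05],"roll":0,"jaw":1},{"xyz":[-0.48,-0.118,0.06],"roll":0,"jaw":1}]' 10
python3 - <<'E'
from h import *
a,_=grab('wrist');f=load('wrist')
print(env.state()['ee_pos'],env.state()['ee_rot'],env.state()['force'])
print(w2px(f,[[591.4,-239.6,61],[561.2,-120.1,50]])/.7)
cv2.imwrite('pics/w2.png',cv2.resize(a,(800,600),interpolation=cv2.INTER_CUBIC))
go(591.4,-239.6,70,104)
E
```

```text
time_s: 2.15
ee_pos: [590.6, -205.2, 170.8]
ee_rot: [180.0, -0.1, 104.0]
force: [0.3, -0.4, 0.4]
gripper_width: 14.2
[ 589.6 -213.2  169.1] [-179.8    0.3  103.8] [ 0.4 -4.7 -1.2]
[[349.8 284.3]
 [529.9 280.6]]
shift m [-0.0256, -0.0043, 0.0992] roll -0.2 rows 1.6410682857876815
```

View pics/w2.png

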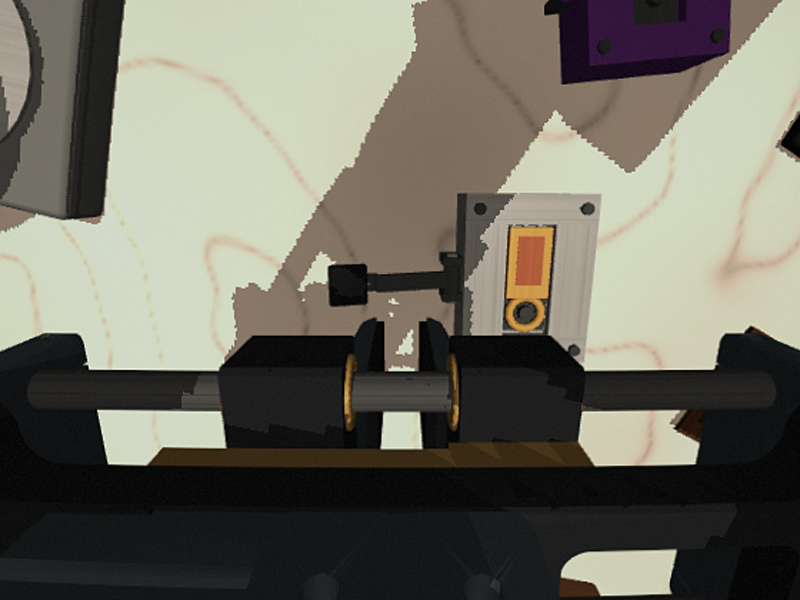

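```bash
python3 -m pendant '[{"xyz":[-0.032,-0.006,0.03],"roll":0,"jaw":1},{"xyz":[-0.032,-0.006,0.07],"roll":0,"jaw":1},{"xyz":[-0.032,-0.006,0.09],"roll":0,"jaw":1},{"xyz":[-0.033,-0.006,0.1],"roll":0,"jaw":1},{"xyz":[-0.034,-0.006,0.11],"roll":0,"jaw":1},{"xyz":[-0.035,-0.007,0.12],"roll":0,"jaw":1},{"xyz":[-0.035,-0.007,0.13],"roll":0,"jaw":1},{"xyz":[-0.035,-0.007,0.138],"roll":0,"jaw":1}]'
python3 - <<'E'
from h import *
s=env.state();print(s['ee_pos'],s['force'],s['gripper_width'],s['time_s'])
E
```

```text
time_s: 3.2
ee_pos: [594.8, -242.1, 35.2]
ee_rot: [179.7, 0.3, 104.0]
force: [0.8, -1.3, 8.1]
gripper_width: 0.5
[ 594.8 -242.1   35.2] [ 0.8 -1.3  8.1] 0.5237814312178222 3.2
```

```bash
python3 -m pendant '[{"xyz":[0,-0.002,0.003],"roll":0,"jaw":1},{"xyz":[0,-0.002,0.006],"roll":0,"jaw":1},{"xyz":[0,-0.002,0.008],"roll":0,"jaw":1},{"xyz":[0,-0.002,0.009],"roll":0,"jaw":1},{"xyz":[0,-0.002,0.01],"roll":0,"jaw":1},{"xyz":[0,-0.002,0.011],"roll":0,"jaw":1},{"xyz":[0,-0.002,0.012],"roll":0,"jaw":1},{"xyz":[0,-0.002,0.012],"roll":0,"jaw":1}]'
```

```text
time_s: 4.2
ee_pos: [593.9, -241.1, 23.5]
ee_rot: [179.6, 0.2, 103.9]
force: [3.3, 2.1, 6.4]
gripper_width: 0.7
```

```bash
python3 -m pendant '[{"xyz":[0,0,0.001],"roll":0,"jaw":1},{"xyz":[0,0,0.002],"roll":0,"jaw":1},{"xyz":[0,0,0.003],"roll":0,"jaw":1},{"xyz":[0,0,0.0035],"roll":0,"jaw":1},{"xyz":[0,0,0.004],"roll":0,"jaw":1},{"xyz":[0,0,0.004],"roll":0,"jaw":1},{"xyz":[0,0,0.004],"roll":0,"jaw":1},{"xyz":[0,0,0.004],"roll":0,"jaw":1}]'
```

```text
time_s: 5.2
ee_pos: [593.6, -240.8, 20.0]
ee_rot: [179.6, 0.1, 103.9]
force: [1.3, 2.9, 8.4]
gripper_width: 0.4
```

```bash
python3 -m pendant '[{"xyz":[0,0,0.001],"roll":0,"jaw":1},{"xyz":[0,0,0.002],"roll":0,"jaw":1},{"xyz":[0,0,0.0025],"roll":0,"jaw":1},{"xyz":[0,0,0.003],"roll":0,"jaw":1},{"xyz":[0,0,0.0035],"roll":0,"jaw":1},{"xyz":[0,0,0.004],"roll":0,"jaw":1},{"xyz":[0,0,0.004],"roll":0,"jaw":1},{"xyz":[0,0,0.004],"roll":0,"jaw":1}]'
```

```text
time_s: 6.2
ee_pos: [593.6, -240.2, 17.4]
ee_rot: [179.6, 0.1, 103.9]
force: [-0.7, 6.4, 17.1]
gripper_width: 0.6
```

```bash
python3 -m pendant '[{"xyz":[0,0,-0.05],"roll":0,"jaw":1},{"xyz":[0,0,-0.1],"roll":0,"jaw":0.5},{"xyz":[0.03,0,-0.15],"roll":0,"jaw":0},{"xyz":[0.08,0,-0.175],"roll":0,"jaw":0},{"xyz":[0.123,0.001,-0.175],"roll":0,"jaw":0},{"xyz":[0.123,0.001,-0.175],"roll":0,"jaw":0},{"xyz":[0.123,0.001,-0.175],"roll":0,"jaw":0},{"xyz":[0.123,0.001,-0.175],"roll":0,"jaw":0}]'
python3 - <<'E'
from h import *
a,_=grab('wrist');b,_=grab('scene')
s=env.state();print(s['ee_pos'],s['ee_rot'],s['gripper_width'])
w=cv2.resize(a[100:280,190:370],(600,600),interpolation=cv2.INTER_CUBIC)
cv2.imwrite('pics/w3.png',w)
E
```

```text
time_s: 7.2
ee_pos: [562.3, -122.7, 187.8]
ee_rot: [-180.0, 0.0, 103.9]
force: [0.4, 0.2, -1.3]
gripper_width: 67.6
[ 562.2 -122.7  187.6] [-180.    -0.   103.9] 75.49719172962428
```

View pics/w3.png

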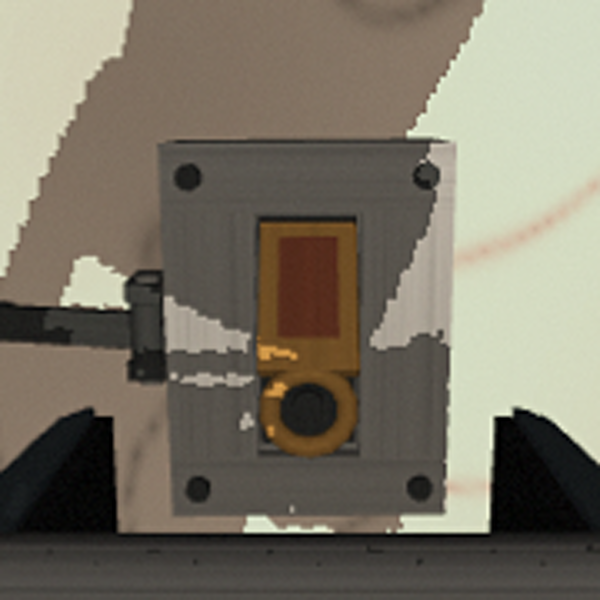

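```bash
python3 - <<'E'
from h import *
f=load('wrist');k=180/600
g=lambda x,y:(190+(x+.5)*k-.5,100+(y+.5)*k-.5)
e=np.array([np.cos(np.radians(14)),np.sin(np.radians(14))]);l=np.array([-e[1],e[0]]);c=np.array([561.2,-120.1])
for q in [(308,240),(308,270),(308,300),(308,330),(308,360),(270,410),(345,410),(308,445),(308,410),(188,177),(427,177),(198,489),(420,489),(20,322)]:
    p=px2w(f,*g(*q));print(q,p,'mould',e@(p[:2]-c),l@(p[:2]-c))
f=load('scene');print(w2px(f,[[591,-239.6,61],[591,-239.6,21]])/.7)
E
```

```text
(308, 240) [ 532.5 -128.2   50.6] mould -29.852508704352402 -0.9503871400848469
(308, 270) [ 540.4 -126.3   57.4] mould -21.631484162116436 -0.9860319392122987
(308, 300) [ 548.3 -124.4   63.3] mould -13.53681480130119 -1.0175164695370809
(308, 330) [ 556.  -122.5   69.1] mould -5.644192692613077 -1.0481019271007355
(308, 360) [ 563.4 -120.7   75. ] mould 1.9962441175895465 -1.0789227309132108
(270, 410) [ 578.3 -128.2   83.2] mould 14.620383332299026 -11.952732513804882
(345, 410) [ 573.  -107.5   83.9] mould 14.461673201748196 9.393758340784935
(308, 445) [ 583.4 -115.8   90.7] mould 22.633631739930497 -1.1612646452121878
(308, 410) [ 585.7 -115.    48.5] mould 24.990471444832153 -0.9681576507893874
(188, 177) [ 522.6 -167.8   52. ] mould -49.03634643198733 -36.97854038531636
(427, 177) [505.3 -98.2  52.4] mould -48.949059942571765 34.74320575875757
(198, 489) [ 619.  -143.4   52.3] mould 50.46715287566327 -36.61861719141935
(420, 489) [601.7 -73.7  52.5] mould 50.52954093817897 35.25775474001465
(20, 322) [ 585.  -214.8   27.9] mould 0.17512612995313503 -97.6143902329426
[[205.5 396.5]
 [212.5 412.5]]
```

The picture shows the pendant leaning in the pocket: eye centre at (308,410), screws at (188,177), (427,177), (198,489) and (420,489). Depth gives a slope of about 37.5°, so it is raised. Now the grasp.

```bash
python3 -m pendant '[{"xyz":[0.0018,-0.0063,0.04],"roll":0,"jaw":0},{"xyz":[0.0018,-0.0063,0.08],"roll":0,"jaw":0},{"xyz":[0.0018,-0.0063,0.11],"roll":0,"jaw":0},{"xyz":[0.0018,-0.0063,0.125],"roll":0,"jaw":0},{"xyz":[0.0018,-0.0063,0.131],"roll":0,"jaw":0},{"xyz":[0.0018,-0.0063,0.133],"roll":0,"jaw":0},{"xyz":[0.0018,-0.0063,0.133],"roll":0,"jaw":0.3},{"xyz":[0.0018,-0.0063,0.133],"roll":0,"jaw":0.5}]' 25
python3 - <<'E'
from h import *
go(555.6,-122.5,53.5,104)
E
```

```text
time_s: 8.3
ee_pos: [556.0, -121.6, 55.9]
ee_rot: [179.9, 0.0, 104.0]
force: [-0.4, -0.5, 0.2]
gripper_width: 74.1
shift m [-0.0007, -0.0006, 0.0024] roll -0.0 rows 0.04062240635658751
```

```bash
python3 -m pendant '[{"xyz":[-0.001,0,0.002],"roll":0,"jaw":0.5},{"xyz":[-0.001,0,0.002],"roll":0,"jaw":0.6},{"xyz":[-0.001,0,0.002],"roll":0,"jaw":0.8},{"xyz":[-0.001,0,0.002],"roll":0,"jaw":1},{"xyz":[-0.001,0,0.002],"roll":0,"jaw":1},{"xyz":[-0.001,0,0.002],"roll":0,"jaw":1},{"xyz":[-0.001,0,0.002],"roll":0,"jaw":1},{"xyz":[-0.001,0,0.002],"roll":0,"jaw":1}]' 25
```

```text
time_s: 9.3
ee_pos: [555.7, -122.5, 53.0]
ee_rot: [180.0, -0.0, 103.9]
force: [-0.0, 0.2, -0.5]
gripper_width: 29.6
```

```bash
python3 -m pendant '[{"xyz":[0,0,-0.005],"roll":0,"jaw":1},{"xyz":[0,0,-0.015],"roll":0,"jaw":1},{"xyz":[0,0,-0.03],"roll":0,"jaw":1},{"xyz":[0,0,-0.06],"roll":0,"jaw":1},{"xyz":[0,0,-0.1],"roll":0,"jaw":1},{"xyz":[0,0,-0.13],"roll":0,"jaw":1},{"xyz":[0,0,-0.15],"roll":0,"jaw":1},{"xyz":[0,0,-0.15],"roll":0,"jaw":1}]'
python3 - <<'E'
from h import *
a,_=grab('wrist')
s=env.state();print(s['ee_pos'],s['ee_rot'],s['gripper_width'],s['force'])
cv2.imwrite('pics/w4.png',cv2.resize(a[150:280,215:345],(600,600),interpolation=cv2.INTER_CUBIC))
E
```

```text
time_s: 10.3
ee_pos: [556.8, -122.8, 205.6]
ee_rot: [179.7, 0.1, 103.9]
force: [-0.0, 0.1, -2.0]
gripper_width: 29.8
[ 555.9 -122.5  204. ] [179.9   0.  103.9] 29.556317689399613 [ 0.2  0.3 -2.2]
```

View pics/w4.png

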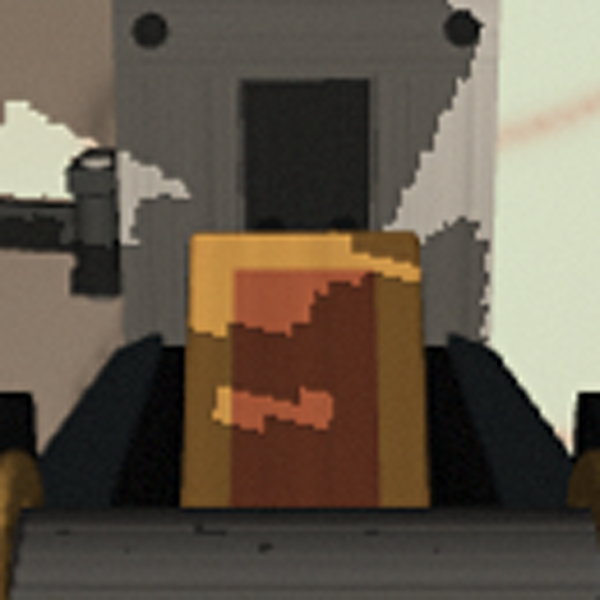

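```bash
python3 - <<'E'
from h import *
f=load('wrist');k=130/600
g=lambda x,y:(215+(x+.5)*k-.5,150+(y+.5)*k-.5)
he=np.array(env.camera_params('wrist')['hand_eye']);T=f['M']@np.linalg.inv(he)
tool=lambda p:(np.linalg.inv(T)@np.r_[p,1])[:3]
A=[]
for x in (230,300,370):
  for y in range(250,490,15): A.append(tool(px2w(f,*g(x,y))))
A=np.array(A); 
for _ in range(3):
    m=A.mean(0);n=np.linalg.svd(A-m)[2][2];n*=-np.sign(n[2]);d=(A-m)@n;A=A[abs(d)<2.5*d.std()+.1]
print('n',[round(v,3) for v in n],'m',m,'tilt',np.degrees(np.arctan2(n[1],n[2])),d.std(),len(A))
def onp(u,v):
    a=tool(px2w(f,u,v,depth=300));o=he[:3,3];r=a-o;return o+r*((m-o)@n)/(r@n)
for q in [(192,235),(418,235),(183,500),(428,500)]:print(q,onp(*g(*q)),px2w(f,*g(*q)))
F=(onp(*g(192,235))+onp(*g(418,235)))/2
up=np.array([0,-n[2],n[1]]);up*=np.sign(up[1])/np.linalg.norm(up)
eye=F+up*61-n*3.5;print('up',up,'eye tool',eye,'eye world',(T@np.r_[eye,1])[:3])
E
```

```text
n [np.float64(-0.017), np.float64(-0.615), np.float64(-0.788)] m [ -0.3 -15.3  -4.9] tilt -142.05561673148748 0.283640514446612 48
(192, 235) [-14.3 -28.9   6. ] [ 568.  -147.9   49.2]
(418, 235) [ 14.9 -29.1   5.5] [554.8 -95.3  49.5]
(183, 500) [-14.2  -1.3 -15.6] [ 558.9 -136.9  221.3]
(428, 500) [ 15.   -1.5 -16. ] [ 552.  -108.4  220.8]
up [ 0.   0.8 -0.6] eye tool [  0.4  21.2 -29. ] eye world [ 577.2 -117.2  234.7]
```

```bash
python3 -m pendant '[{"xyz":[0.04,0.012,0],"roll":0,"jaw":1},{"xyz":[0.1,0.029,0],"roll":0,"jaw":1},{"xyz":[0.16,0.046,0],"roll":0,"jaw":1},{"xyz":[0.22,0.063,0],"roll":0.5,"jaw":1},{"xyz":[0.28,0.08,0],"roll":0.5,"jaw":1},{"xyz":[0.335,0.096,0.01],"roll":0.5,"jaw":1},{"xyz":[0.375,0.108,0.03],"roll":0.5,"jaw":1},{"xyz":[0.39,0.112,0.044],"roll":0.5,"jaw":1}]'
python3 -m pendant '[{"xyz":[0,0,0],"roll":0,"jaw":1},{"xyz":[0,0,0],"roll":0,"jaw":1},{"xyz":[0,0,0],"roll":0,"jaw":1},{"xyz":[0,0,0],"roll":0,"jaw":1},{"xyz":[0,0,0],"roll":0,"jaw":1},{"xyz":[0,0,0],"roll":0,"jaw":1},{"xyz":[0,0,0],"roll":0,"jaw":1},{"xyz":[0,0,0],"roll":0,"jaw":1}]'
python3 - <<'E'
from h import *
go(570.8,283,71.7,103.4)
E
```

```text
time_s: 11.35
ee_pos: [569.2, 284.9, 156.5]
ee_rot: [-179.8, 0.0, 103.6]
force: [-0.3, -0.3, -1.6]
gripper_width: 29.4
time_s: 12.35
ee_pos: [570.4, 283.0, 159.0]
ee_rot: [-180.0, -0.0, 103.5]
force: [-1.2, -0.3, -1.2]
gripper_width: 29.4
shift m [-0.0001, 0.0004, 0.0873] roll 0.1 rows 1.3966863390536342
```

Descend to just above the peg tip and look.

```bash
python3 -m pendant '[{"xyz":[0,0,0.02],"roll":0,"jaw":1},{"xyz":[0,0,0.045],"roll":0,"jaw":1},{"xyz":[0,0,0.065],"roll":0,"jaw":1},{"xyz":[0,0,0.08],"roll":0,"jaw":1},{"xyz":[0,0,0.087],"roll":0,"jaw":1},{"xyz":[0,0,0.087],"roll":0,"jaw":1},{"xyz":[0,0,0.087],"roll":0,"jaw":1},{"xyz":[0,0,0.087],"roll":0,"jaw":1}]'
python3 - <<'E'
from h import *
b,_=grab('scene');f=load('scene')
s=env.state();print(s['ee_pos'],s['force'])
np.set_printoptions(precision=1)
print(w2px(f,[[622.3,295.3,66],[602.9,290.9,90.5],[592,288.1,99.9]]))
# crop orig px 330..470, 190..295
c=cv2.resize(b[195:300,350:490],None,fx=5.7,fy=5.7,interpolation=cv2.INTER_CUBIC);cv2.imwrite('pics/s5.png',cv2.convertScaleAbs(c,alpha=1.4))
go(587.1,286.9,51.8,103.4)
E
```

```text
time_s: 13.35
ee_pos: [570.9, 283.2, 72.8]
ee_rot: [179.9, -0.0, 103.4]
force: [1.0, -0.6, -1.8]
gripper_width: 29.4
[570.8 283.2  72.7] [ 0.2 -1.  -2.3]
[[401.8 245.6]
 [398.7 231.6]
 [396.3 225. ]]
shift m [-0.0002, 0.0167, 0.0209] roll 0.1 rows 0.42867048281919384
```

View pics/s5.png

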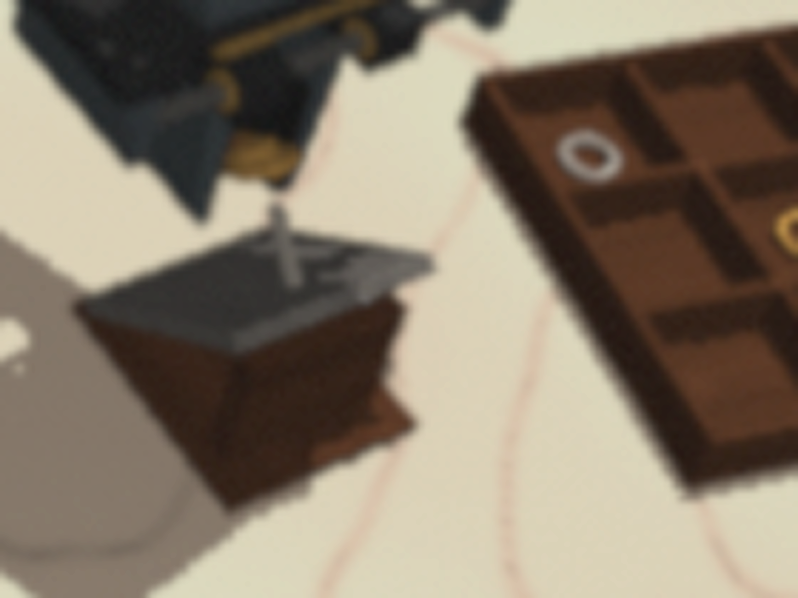

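```bash
python3 -m pendant '[{"xyz":[0,0.0025,0.003],"roll":0,"jaw":1},{"xyz":[0,0.005,0.006],"roll":0,"jaw":1},{"xyz":[0,0.0075,0.009],"roll":0,"jaw":1},{"xyz":[0,0.009,0.011],"roll":0,"jaw":1},{"xyz":[0,0.0105,0.013],"roll":0,"jaw":1},{"xyz":[0,0.0115,0.0145],"roll":0,"jaw":1},{"xyz":[0,0.0125,0.0155],"roll":0,"jaw":1},{"xyz":[0,0.0125,0.0155],"roll":0,"jaw":1}]'
python3 - <<'E'
from h import *
b,_=grab('scene');f=load('scene')
s=env.state();print(s['ee_pos'],s['force'])
c=cv2.resize(b[195:300,350:490],None,fx=5.7,fy=5.7,interpolation=cv2.INTER_CUBIC);cv2.imwrite('pics/s6.png',cv2.convertScaleAbs(c,alpha=1.6))
go(587.1,286.9,51.8,103.4)
E
```

```text
time_s: 14.4
ee_pos: [582.6, 285.9, 56.5]
ee_rot: [-180.0, -0.0, 103.4]
force: [0.3, -1.0, -1.0]
gripper_width: 30.1
[582.6 285.9  56.5] [ 0.2  0.5 -1.4]
shift m [-0.0001, 0.0046, 0.0047] roll 0.0 rows 0.10574334323774487
```

View pics/s6.png

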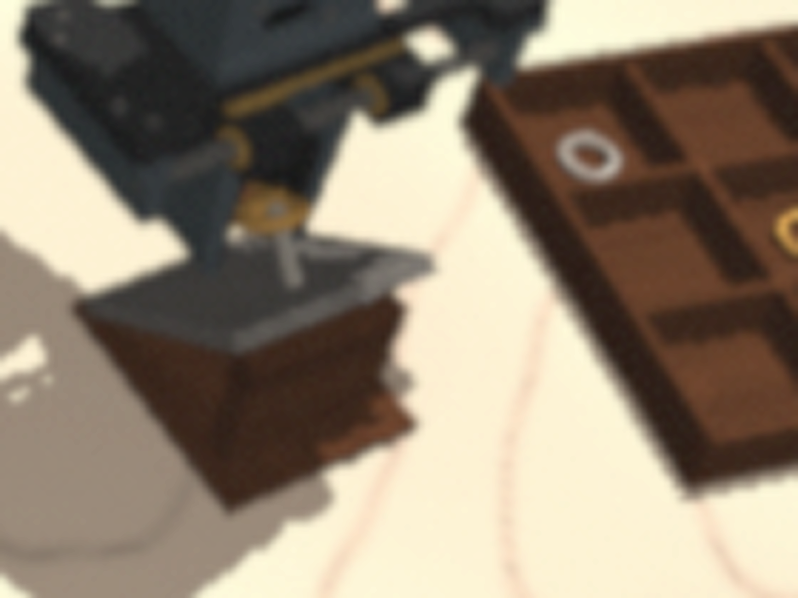

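The peg tip shows inside the eye's bore at (277,208), with no contact force. Going further down along the peg.

```bash
python3 -m pendant '[{"xyz":[0,0.001,0.001],"roll":0,"jaw":1},{"xyz":[0,0.002,0.002],"roll":0,"jaw":1},{"xyz":[0,0.003,0.003],"roll":0,"jaw":1},{"xyz":[0,0.0035,0.004],"roll":0,"jaw":1},{"xyz":[0,0.004,0.005],"roll":0,"jaw":1},{"xyz":[0,0.004,0.005],"roll":0,"jaw":1},{"xyz":[0,0.004,0.005],"roll":0,"jaw":1},{"xyz":[0,0.004,0.005],"roll":0,"jaw":1}]'
```

```text
time_s: 15.45
ee_pos: [586.5, 286.9, 51.6]
ee_rot: [180.0, -0.0, 103.5]
force: [0.4, 0.9, -1.2]
gripper_width: 29.3
```

```bash
python3 -m pendant '[{"xyz":[0,0.0006,0.0007],"roll":0,"jaw":1},{"xyz":[0,0.0012,0.0015],"roll":0,"jaw":1},{"xyz":[0,0.0012,0.0015],"roll":0,"jaw":1},{"xyz":[0,0.0012,0.0015],"roll":0,"jaw":1},{"xyz":[0,0.0012,0.0015],"roll":0,"jaw":0.6},{"xyz":[0,0.0012,0.0015],"roll":0,"jaw":0.5},{"xyz":[0,0.0012,0.0015],"roll":0,"jaw":0.4},{"xyz":[0,0.0012,0.0015],"roll":0,"jaw":0.4}]'
python3 - <<'E'
from h import *
a,_=grab('scene');s=env.state();print(s['force'],s['gripper_width'])
b,_=grab('wrist')
c=cv2.resize(a[200:270,355:448],(532,400),interpolation=cv2.INTER_CUBIC)
w=cv2.resize(b[150:280,215:345],(400,400),interpolation=cv2.INTER_CUBIC)[:, :268]
w=cv2.resize(b[150:280,237:324],(268,400),interpolation=cv2.INTER_CUBIC)
cv2.imwrite('pics/s7.png',cv2.convertScaleAbs(np.hstack([c,w]),alpha=1.5))
E
```

```text
time_s: 16.45
ee_pos: [587.0, 287.3, 50.4]
ee_rot: [-179.9, -0.0, 103.4]
force: [-3.9, -0.2, 6.1]
gripper_width: 54.7
[-3.2 -1.2  5.1] 54.76159999689451
```

View pics/s7.png

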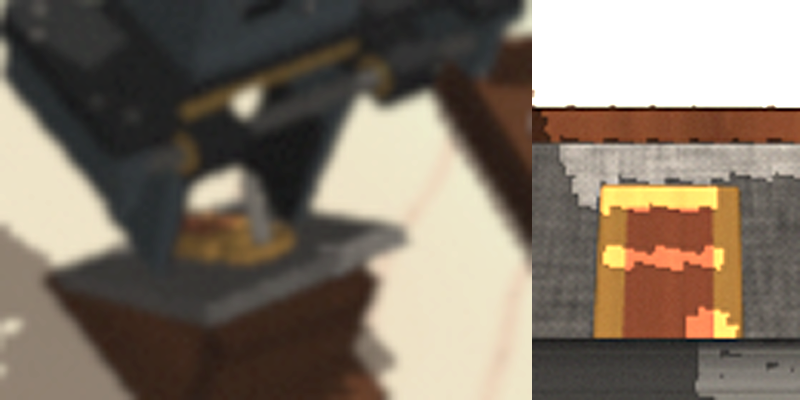

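Pendant lies flat against the board with the peg through its eye. Retreating straight up.

```bash
python3 -m pendant '[{"xyz":[0,0,-0.004],"roll":0,"jaw":0.4},{"xyz":[0,0,-0.015],"roll":0,"jaw":0.4},{"xyz":[0,0,-0.04],"roll":0,"jaw":0.4},{"xyz":[0,0,-0.08],"roll":0,"jaw":0.4},{"xyz":[0,0,-0.13],"roll":0,"jaw":0.2},{"xyz":[0,-0.02,-0.18],"roll":0,"jaw":0},{"xyz":[0,-0.03,-0.2],"roll":0,"jaw":0},{"xyz":[0,-0.03,-0.2],"roll":0,"jaw":0}]'
python3 - <<'E'
from h import *
b,_=grab('wrist');a,_=grab('scene');s=env.state();print(s['ee_pos'],s['force'],s['time_s'])
w=cv2.resize(b[140:250,225:335],(400,400),interpolation=cv2.INTER_CUBIC)
c=cv2.resize(a[100:400,100:],(400,261),interpolation=cv2.INTER_AREA)
c=cv2.resize(a,(400,300));c=np.vstack([c,np.zeros((100,400,3),np.uint8)])
cv2.imwrite('pics/f8.png',np.hstack([w,cv2.convertScaleAbs(c,alpha=1.3)]))
f=load('wrist');print(w2px(f,[[622.3,295.3,66],[602.9,290.9,90.5]]))
E
```

```text
time_s: 17.55
ee_pos: [558.8, 280.3, 251.6]
ee_rot: [179.8, -0.0, 103.5]
force: [0.6, -0.4, -0.5]
gripper_width: 90.2
[558.1 279.8 248.2] [-0.5 -0.3  0.5] 17.65
[[280.1 242.7]
 [280.3 234. ]]
```

```bash
python3 - <<'E'
from h import *
n=np.array([-.6255,-.149,.766]);root=np.array([622.3,295.3,66]);u=np.array([.745,.178,.643]);l=np.cross(n,u)
for t in range(2):
  grab('wrist');f=load('wrist')
  hsv=cv2.cvtColor(f['img'],cv2.COLOR_BGR2HSV)
  m=(hsv[...,1]>140)&(hsv[...,0]<32)&(f['d']>0)
  Q=[]
  for v,x in np.argwhere(m[150:265,225:335]): 
    p=px2w(f,x+225,v+150)-root; Q.append((p@u,p@l,p@n))
  Q=np.array(Q);Q=Q[(abs(Q[:,0]+28)<55)&(abs(Q[:,1])<30)&(Q[:,2]>3.)]
  print(len(Q),'u',np.percentile(Q[:,0],[1,50,99]),'l',np.percentile(Q[:,1],[1,50,99]),'n',np.percentile(Q[:,2],[1,10,50,90,99]))
  for a in range(-70,20,10):
    k=Q[(Q[:,0]>=a)&(Q[:,0]<a+10)]
    if len(k):print(a,len(k),np.median(k[:,2]),k[:,1].min(),k[:,1].max())
s=env.state();print(s['force'],s['qvel'],s['time_s'])
E
```

```text
1035 u [-66.  -32.6   6.9] l [-13.4   0.6  14.8] n [4.6 5.9 6.9 7.4 7.9]
-70 91 6.737873170119556 -12.588818670979288 15.106427355648897
-60 149 7.000628978021108 -12.489925674536487 14.982419504139017
-50 160 7.033417424067567 -13.64804407891207 14.841490670885452
-40 163 7.083606362419102 -13.5185859339243 14.663642987973468
-30 171 7.107273662148522 -13.32057365073795 14.498866220877934
-20 137 6.337322210527214 -13.242223817998434 14.365023374706949
-10 76 6.058346566534065 -13.021557934268227 14.207588031525802
0 88 6.042198070426055 -11.666735938503207 12.876585310430343
1021 u [-65.2 -32.9   6.7] l [-13.4   0.5  14.7] n [4.8 6.  6.9 7.5 7.9]
-70 94 6.712962700506418 -12.672108916714642 15.010877913745311
-60 148 7.107099636106222 -12.555957795435283 14.922552154718401
-50 151 7.073709805217099 -13.711461929015202 14.737528159844839
-40 171 7.178302679840744 -13.534737886589314 14.5791180115719
-30 162 7.219297045482369 -13.385205592057678 14.40157092264139
-20 139 6.36314428093945 -13.246782047319709 14.320239012387246
-10 69 6.308002400069763 -13.052094935390743 14.104737217958736
0 87 6.3157035577589316 -10.467521971316694 12.752974960586855
[-0.1 -0.5 -0.4] [-0.1  0.1 -0.4 -0.1  0.3 -0. ] 17.75
```

```bash
python3 -c "
from workcell import env
print(env.job_done())"
```

```text
the job is handed in; nothing more can be done
None
```

I pressed the lever to its stop, lifted the pendant out of the steel mould and hung it by its eye on the empty easel's peg. I then backed the arm off and handed the job in at about 18 s.

**Lever:** the last reading was about 17 N. It rose at roughly 3 N/mm over the final 2.6 mm, which matches the pad's spring, so the lever was on its stop and well below the 50 N limit. The pendant then leaned at about 37.5°.

**Pendant on the peg:** the depth data put its top face about 7 mm above the board along the whole body, so it lies flat. Its upper end is about 7–9 mm up-slope of the peg root, as expected with the eye resting on the peg. Two frames 0.05 s apart agreed to within 1 mm.

**Arm:** it stood about 200 mm clear, touching nothing.

**What disagreed or was left unchecked:**
- **Depth readings:** the wrist camera read the mould's top about 2 mm too high.
- **Eye height before threading:** it looked about 5 mm higher than computed, but this did not affect the hang.
- **Release:** the fingers touched the board with about 6 N.
- **Final picture:** I had reached the 12-picture limit, so the last check was by numbers only. I did not look at the other things on the counter again, and the arm met no contact away from the lever and the easel.

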